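# Raise the tool-rest post to its pointer

### The arm

A 6-joint arm with a two-finger parallel gripper is mounted at the origin on the work surface. World frame = base frame: x ahead of the robot, y to its left, z up, the work surface at z = 0. Lengths are in m, angles in degrees, forces in N, time in s.
With the tool pointing down it reaches from about 0.225 to 0.725 m from the base axis. Payload 3.1 kg.
Tool frame: the origin (TCP) lies midway between the tips of the shut fingers; the grasp point (between the pads) lies 19 mm behind it; z points along the fingers, y is the direction in which the jaws open and shut (so a half turn about z gives the same grasp; the last joint's range is limited). The gripper opens to 85 mm and grips with 20 to 120 N. Pads are 22 mm wide; open, the fingers measure 114 mm over their backs; the gripper's body (76 mm by 85 mm) begins 54 mm behind the grasp point. The pads swing forward as they close: fully open they stand 13 mm farther back than shut.
Start: joints at [56.734, 2.75, 5.684, 92.934, 0, 82.678], TCP at [0.23, 0.472, 0.231] pointing down, gripper open.
Joint ranges: [-166.93, 166.93], [-56.73, 111.36], [-69.38, 81.34], [-121.58, 131.49], [-85.45, 84.26], [-180, 180]. Speed limits (degrees/s): [159.86, 159.86, 180, 180, 180, 180].

### API

Orientations are given as [roll, pitch, yaw] about the fixed x, y, z axes, in that order (R = Rz(yaw) Ry(pitch) Rx(roll)).
In Python, from station import readout, imaging, ticket gives the robot as it stands. The module is installed in compiled form; this text tells all that it offers.
- The arm moves only by the tool arm_command, never from a script. Its argument "targets" is a list that holds one entry, the list of rows, each a list of 7 numbers: the shift along the tool's x, y, z in mm, then the turn, a rotation vector about the tool's x, y, z in rad, then the closure, from -1 (fully open) to 1 (shut). In form: [[[x, y, z, ax, ay, az, claw], ...]]. A call has 1 to 20 rows; each row is the pose to reach, as a shift and turn from the pose commanded when the call began, along the tool's axes at that moment; what a row does not reach only later rows make up. A row lasts 1/10 s, in which the tool goes at most 50 mm and 8.59 degrees, less where a joint would pass 70% of its speed; a pose out of reach is approached as far as the arm can. A call with a gripper value outside its range is refused whole. The fingers move at their own pace and stop on an object; "grip_force" is the grip in N (left out, the last holds). Time passes only in rows, so rows that repeat a pose let the fingers close. It gives the time, the measured TCP pose, the force and the opening at its end, in the units of the state.
- readout.sense(): the state, without advancing time (a new reading comes with each control period).
- imaging.snapshot(name): name is "side" or "top"; returns (picture, depth): 400x640x3 uint8, red, green, blue; 400x640 float32, m along the optical axis (not along the pixel's ray), 0 where there is no reading.
- imaging.calibration(name): a dict with "intrinsics" (3x3 intrinsics, pixels), "view" (4x4, takes a point from world to camera coordinates). Camera axes: x right, y up, looking along -z (the intrinsics and any distortion apply to the point x, -y, -z); pixel columns grow to the right and rows downward; lengths in m; the calibration is good to about 2 mm. A picture is of the moment at which its call begins. calibration takes no time and is no camera call.
- ticket.close_job(): hands the job in, once; it reports no verdict.
The state is a dict: "t": time; "qpos": joint angles; "qd": joint speeds; "joint_efforts": joint torques, N m; "tcp_pos": TCP position; "orientation": TCP orientation; "force": force on the tool from outside, world axes, zero at the start; "ft_torque": the same for the moment, N m; "grip_width": finger opening in m.
Only numpy, scipy, OpenCV 4.12 (cv2) and the standard library are available. Lean on these libraries where they do the work, as an engineer would, in place of code of your own. Each camera call takes 0.05 s, during which the arm holds its last target. There are 200 camera calls.

### The job

The grinder's tool-rest post is latched down in its leaning socket: first press the spring plunger behind it fully down to its stop, so that the latch tongue draws back off the post's collar. Then take the post by the crossbar at its top and gently draw it straight out along the socket's lean, not sideways, until the top face of its collar is level with the tip of the setting pointer, leaving its lower end in the bore. Finish while still holding the post there, ready to be clamped; leave the pointer and the other things on the bench as they are.

Things in the scene. Friction and masses are not known exactly. Their poses are not given: they have to be found in the camera images.
- socket: Grey socket block, 60 x 60 x 80 mm, fixed, with a through bore 17 mm wide. Origin: centre of the bore's mouth, 105 mm above the bench. z = the bore's axis, up and out; it leans 15 degrees from vertical, towards its -x side (roughly to the robot). Latch housing (46 x 44 mm, 35 mm above the mouth along z) 68 mm from the bore along +x; pointer column (8 mm thick, 64 mm tall) at x -36, y -37 mm.
- post: Loose steel post, 0.25 to 0.5 kg: 16 mm round rod, collar 30 mm wide and 8 mm thick, crossbar on top. Origin: on the rod's axis at the collar's underside, which rests on the bore's mouth at the start; z up along the rod. The rod reaches 75 mm below it into the bore with 0.5 mm play all round. At the start x, y point as the socket's; the post can turn about its axis.
- post_bar (a point): Centre of the post's crossbar, 94 mm along z above the post's origin; bar 56 mm long (x), 16 mm wide (y), 18 mm tall. Axes as the post's. Grip it across its 16 mm width (along y).
- collar_top (a point): Centre of the top face of the post's collar, 8 mm along z above the post's origin.
- post_foot (a point): Lower end of the post's rod, 75 mm below the post's origin.
- plunger (a joint): Travel of the spring plunger, m: 0 up, 0.010 fully down at its stop. It moves along the socket's -z; needs about 3 N at first, 8 to 12 N to reach the stop, and springs up again when let go.
- plunger_top (a point): Centre of the top of the plunger's round steel head (28 mm wide, 8 mm thick), 62 mm above the mouth along the socket's z at rest, 68 mm from the bore along +x. Axes as the socket's.
- latch (a joint): Travel of the latch tongue, m: 0 with its tip 5 mm over the collar (the post cannot be drawn), 0.007 to 0.009 drawn back clear. Pressing the plunger to its stop drives it back along the socket's +x; it stays back by friction.
- pointer (a joint): Height of the setting pointer on its column, m along the socket's z: 0 would be level with the top face of the collar at rest, so this is how far the post has to be drawn (0.024 to 0.044, set anew each time). Held by friction of 4 N: do not move it.
- pointer_tip (a point): Tip of the brass setting pointer (a 4 mm thick finger, origin at mid thickness), 19 mm from the bore's axis, on the socket's -x -y side.
- spare_wheel: Loose grinding stone lying flat, 110 mm wide, 22 mm thick. Origin: centre of its underside. Leave alone.
- bowl: Loose steel bowl, 110 mm wide, 50 mm tall. Origin: centre of its underside. Leave alone.
- spanner: Loose spanner 160 mm long lying flat. Origin: centre of its underside. Leave alone.
Not all that is in view belongs to the job. Leave any pink look-alike of the post alone.

How it is judged (in metres and radians):
On the way:
1. the plunger is pressed to its stop and the latch is drawn back (value of joint plunger above 0.0085 m and value of joint latch above 0.0055 m), for 0.1 s.
At the end, for the whole second after the job is handed in: Post still gripped (over 2 N), at rest (under 10 mm/s), within 0.06 rad of the bore axis, collar top face within 5 mm of the pointer tip along that axis, foot over 20 mm inside the bore, latch still back over 5 mm, plunger let up (under 3 mm) (z of collar_top in the frame of socket above 0.02 m and z of collar_top in the frame of pointer_tip between -0.005 and 0.005 m and z of post_foot in the frame of socket below -0.02 m and angle between the z axis of post and the z axis of socket, either way round below 0.06 rad and contact force between the fingers and post above 2 N and value of joint latch above 0.005 m and value of joint plunger below 0.003 m and linear speed of post below 0.01 m/s); the arm keeps its last pose, push and grip.
It fails at once if the post is pulled right out of the bore (z of post_foot in the frame of socket above -0.008 m).
It fails at once if the setting pointer is shifted by more than 4 mm (distance of pointer_tip from where it was at the start of the episode above 0.004 m).
It fails at once if a bystander is moved by more than 20 mm (distance of any of spare_wheel, bowl, spanner from where it was at the start of the episode above 0.02 m).
It fails at once if the post is forced against the socket with more than 60 N (contact force between post and socket above 60 N).
It also fails if it takes over 43 s, if anything falls off the work surface, if the arm or the gripper's body presses on something with over 40 N, if the wrist force passes 120 N, or if a joint passes its speed limit or range.

## Working session

There is one attempt and no reset: what is moved stays moved. The work goes in short steps, Python scripts to look and compute and a tool call to move; the robot and the scene stay as the last step left them, time stands still between calls to the robot, and variables do not carry over. Pictures are saved under pics/ and viewed, about 8 in all and at most 12, crops included, and the job is handed in when it is done.

Besides the shell and the picture viewer there is one more tool, called after "Call:" as a command line: name --argument value ..., lists and objects as JSON in quotes. arm_command: Moves the arm, as the interface text tells. Its arguments: {"type":"object","properties":{"targets":{"type":"array"},"grip_force":{"type":"number"}},"required":["targets"]}

```bash
mkdir -p pics
cat > h.py <<'E'
import numpy as np, cv2, sys
from station import readout, imaging, ticket
from scipy.spatial.transform import Rotation as R
def cal(n):
    c=imaging.calibration(n); return np.array(c["intrinsics"]),np.array(c["view"]),c
def snap(n,tag):
    p,d=imaging.snapshot(n); np.savez(f"{n}_{tag}.npz",p=p,d=d); cv2.imwrite(f"pics/{n}_{tag}.png",p[:,:,::-1]); return p,d
def world(n,u,v,d):
    K,V,c=cal(n); u=np.asarray(u,float);v=np.asarray(v,float)
    x=(u-K[0,2])/K[0,0]*d; y=(v-K[1,2])/K[1,1]*d
    P=np.stack([x,-y,-d,np.ones_like(d)],-1); return (P@np.linalg.inv(V).T)[...,:3]
def cloud(n,d):
    v,u=np.mgrid[:400,:640]; return world(n,u,v,d)
def pix(n,P):
    K,V,c=cal(n); q=V@np.append(P,1); q=np.array([q[0],-q[1],-q[2]]); q=K@q; return q[:2]/q[2]
E
python3 - <<'E'
from h import *
for n in("side","top"):
    snap(n,"0"); c=cal(n); print(c[2].keys(),c[0].round(1).tolist(),np.linalg.inv(c[1]).round(3).tolist())
print(readout.sense())
E
```

```text
dict_keys(['intrinsics', 'view']) [[402.5, 0.0, 315.2], [0.0, 402.5, 204.0], [0.0, 0.0, 1.0]] [[0.717, 0.417, -0.558, -0.03], [-0.697, 0.411, -0.588, -0.576], [-0.016, 0.811, 0.585, 0.723], [0.0, 0.0, 0.0, 1.0]]
dict_keys(['intrinsics', 'view']) [[380.7, 0.0, 318.1], [0.0, 380.7, 201.6], [0.0, 0.0, 1.0]] [[0.029, 0.981, -0.192, 0.317], [-1.0, 0.03, 0.007, 0.02], [0.012, 0.192, 0.981, 1.23], [0.0, 0.0, 0.0, 1.0]]
{'t': 0.1, 'qpos': array([ 5.67330837e+01,  2.78870447e+00,  5.59789015e+00,  9.29326966e+01,
       -9.84904832e-04,  8.26760707e+01]), 'qd': array([ 0.04097476, -0.15742401,  0.15186489, -0.0066755 , -0.00813355,
       -0.00401528]), 'joint_efforts': array([ 2.89710115e-03, -3.39849865e+01,  3.20936501e+01,  1.58388354e-02,
       -9.62345553e-05,  2.97893230e-07]), 'tcp_pos': array([0.22939242, 0.47160661, 0.23021008]), 'orientation': array([-1.79877371e+02, -1.47681534e-02,  1.54056998e+02]), 'force': array([ 0.21312935, -0.30918363,  0.04524916]), 'ft_torque': array([-0.03912927,  0.01282745, -0.06177979]), 'grip_width': 0.08559702271226538}
```

View pics/side_0.png

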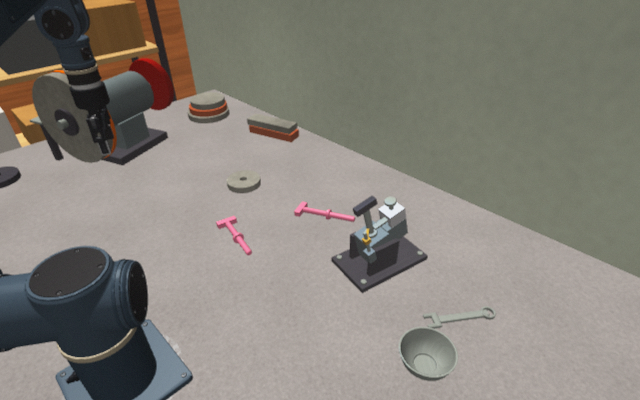

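View pics/top_0.png

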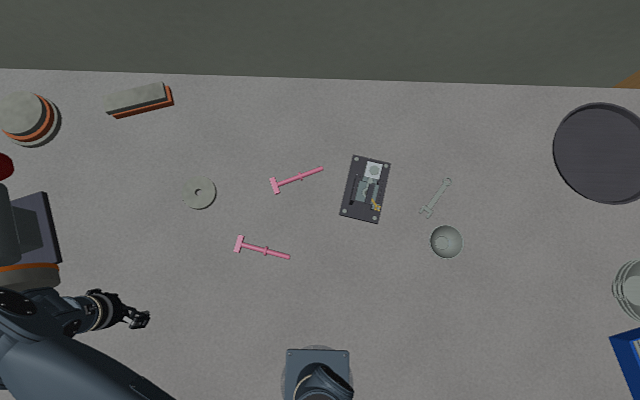

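The real post is the dark crossbar in the socket (side 366,206; top ~366,190). The two pink T-shapes lying flat (side 325,212 and 236,235) are the look-alikes. I'll confirm this with an enlarged crop.

Run:
```python
from h import *
a=np.load("side_0.npz");b=np.load("top_0.npz")
s=cv2.resize(a["p"][185:300,325:435],None,fx=5,fy=5,interpolation=cv2.INTER_CUBIC)
t=cv2.resize(b["p"][148:230,335:397],None,fx=6,fy=6,interpolation=cv2.INTER_CUBIC)
cv2.imwrite("pics/c_s.png",s[:,:,::-1]);cv2.imwrite("pics/c_t.png",t[:,:,::-1])
ps=cloud("side",a["d"]);pt=cloud("top",b["d"])
for u,v in[(366,206),(358,212),(374,200),(390,201),(369,236)]:print("s",u,v,ps[v,u].round(4))
for u,v in[(373,169),(366,190),(345,212),(345,160),(385,165)]:print("t",u,v,pt[v,u].round(4))
```

```text
s 366 206 [ 0.5399 -0.1378  0.2021]
s 358 212 [ 0.5194 -0.133   0.1941]
s 374 200 [ 0.561  -0.1423  0.2098]
s 390 201 [ 0.6141 -0.1486  0.1833]
s 369 236 [ 0.5543 -0.1417  0.1099]
t 373 169 [ 0.6218 -0.1417  0.1822]
t 366 190 [ 0.5738 -0.1302  0.1211]
t 345 212 [ 0.5233 -0.0768  0.0151]
t 345 160 [ 0.7027 -0.0752  0.0019]
t 385 165 [ 0.6826 -0.2056  0.0246]
```

View pics/c_s.png

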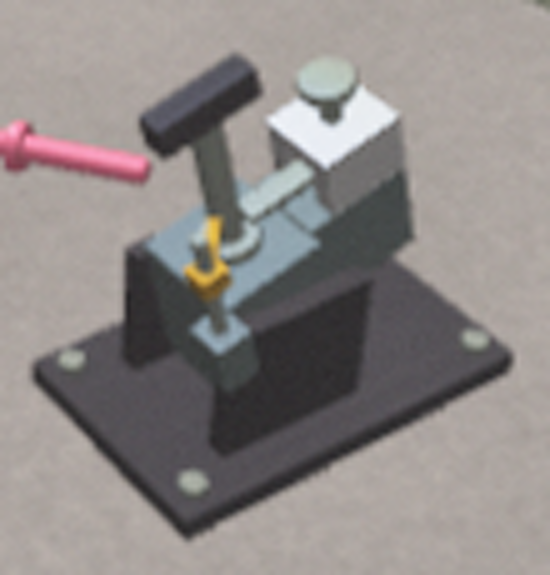

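View pics/c_t.png

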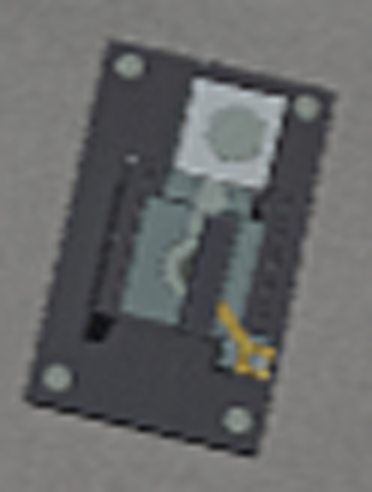

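The crops confirm it: the steel post with the dark bar stands in the leaning grey block. The plunger head is behind it (side crop 327,80) and the brass pointer is at (212,250). Next I fit the socket pose to the depth clouds.

```bash
cat > fit.py <<'E'
from h import *
from scipy.optimize import least_squares
def box(p,c,s):
    q=np.abs(p-c)-np.array(s)/2; return np.linalg.norm(np.maximum(q,0),axis=1)+np.minimum(q.max(1),0)
def cyl(p,c,r,h):
    p=p-c; q=np.stack([np.hypot(p[:,0],p[:,1])-r,np.abs(p[:,2])-h/2],1)
    return np.linalg.norm(np.maximum(q,0),axis=1)+np.minimum(q.max(1),0)
def sdf(p,d=0):
    return np.min([box(p,[0,0,.094+d],[.056,.016,.018]),cyl(p,[0,0,.045+d],.008,.09),cyl(p,[0,0,.004+d],.015,.008),
      box(p,[0,0,-.04],[.06,.06,.08]),box(p,[.068,0,0.0175],[.046,.044,.035]),cyl(p,[.068,0,.058],.014,.008)],0)
def axes(yaw,lean=15): return R.from_euler("ZY",[yaw,-lean],degrees=True)
def tosock(P,o,yaw,lean=15): return axes(yaw,lean).inv().apply(P-o)
def socket(): x=np.load("sock.npy"); return x[:3],x[3]
E
python3 - <<'E'
from fit import *
D={n:np.load(f"{n}_0.npz") for n in("side","top")}
C={n:cloud(n,D[n]["d"]).reshape(-1,3) for n in D}
x0=np.array([.565,-.142,.105,-12.])
def run(names,free):
    x=x0.copy()
    for it in range(3):
        Ps=[]
        for n in names:
            q=tosock(C[n],x[:3],x[3]); m=(np.abs(sdf(q))<(.012,.008,.005)[it])&(q[:,2]>-.004)&(C[n][:,2]>.05)
            Ps.append(C[n][m])
        P=np.concatenate(Ps)
        def f(v): y=x.copy();y[free]=v;return sdf(tosock(P,y[:3],y[3]))
        r=least_squares(f,x[free],loss="soft_l1",f_scale=.001,x_scale=[{3:1.}.get(i,.01) for i in free]);x[free]=r.x
    print(names,free,x.round(4),len(P),np.abs(f(r.x)).mean().round(5)); return x
for ns in(["side"],["top"],["side","top"]):
    for fr in([0,1,3],[0,1,2,3]): x=run(ns,fr)
    if ns==["side"]: xs=x
x=run(["side","top"],[0,1,3]); np.save("sock.npy",x)
for n in D:
    rgb=D[n]["p"].reshape(-1,3).astype(int); xx=run([n],[0,1,2,3]); q=tosock(C[n],xx[:3],xx[3])
    m=(rgb[:,0]-rgb[:,2]>50)&(rgb[:,1]-rgb[:,2]>25)&(np.linalg.norm(q,axis=1)<.09)
    o=np.argsort(np.hypot(q[m,0],q[m,1]))
    print(n,"brass");print((q[m][o]*1000).round(1).tolist()[:40])
E
```

```text
['side'] [0, 1, 3] [  0.57    -0.1346   0.105  -11.9822] 1350 0.00106
['side'] [0, 1, 2, 3] [  0.5703  -0.1348   0.1059 -11.9069] 1341 0.00095
['top'] [0, 1, 3] [  0.5715  -0.1352   0.105  -11.9309] 646 0.00144
['top'] [0, 1, 2, 3] [  0.569   -0.1346   0.1041 -12.0656] 660 0.0015
['side', 'top'] [0, 1, 3] [  0.5702  -0.1347   0.105  -11.9705] 1987 0.00118
['side', 'top'] [0, 1, 2, 3] [  0.5705  -0.1348   0.1055 -11.9442] 1980 0.00115
['side', 'top'] [0, 1, 3] [  0.5702  -0.1347   0.105  -11.9705] 1987 0.00118
['side'] [0, 1, 2, 3] [  0.5703  -0.1348   0.1059 -11.9069] 1341 0.00095
side brass
[[-6.7, 8.5, 8.8], [-3.8, 12.7, 6.7], [-13.1, -14.3, 39.6], [-15.3, -13.6, 40.8], [-14.3, -15.3, 37.9], [-16.6, -14.9, 39.5], [-13.4, -18.2, 39.5], [-18.4, -17.2, 39.4], [-17.5, -20.1, 41.0], [-19.3, -22.2, 40.7], [-21.0, -20.8, 41.0], [-21.8, -21.3, 38.6], [-21.0, -24.3, 40.4], [-23.5, -23.2, 38.0], [-23.3, -27.3, 41.3], [-24.6, -28.7, 40.1], [-25.9, -29.9, 38.7], [-29.0, -34.6, 41.9], [-29.2, -38.3, 41.6], [-31.2, -37.6, 42.8], [-32.3, -36.8, 63.4], [-32.3, -38.2, 54.4], [-33.4, -39.1, 52.6], [
[... 434 characters left out ...]
0 0.0015
top brass
[[-13.2, -16.3, 37.1], [-16.0, -16.9, 38.9], [-15.3, -19.6, 39.8], [-18.1, -20.4, 39.2], [-17.5, -23.3, 38.7], [-20.2, -21.5, 1.3], [-21.0, -21.3, 37.2], [-20.4, -24.2, 36.3], [-23.1, -24.5, 40.1], [-22.4, -27.4, 39.6], [-26.0, -25.3, 39.7], [-25.5, -26.3, -2.6], [-25.3, -28.1, 39.8], [-28.1, -28.9, 39.3], [-27.5, -31.8, 38.6], [-26.5, -33.7, 45.8], [-31.1, -29.8, 37.5], [-30.3, -32.3, 39.9], [-33.7, -29.8, 43.1], [-29.3, -34.5, 45.4], [-36.4, -30.3, 45.6], [-28.8, -37.7, 41.9], [-30.0, -38.6, 63.0], [-28.1, -40.6, 41.9], [-39.2, -31.0, 45.2], [-27.4, -43.2, 43.2], [-38.8, -34.3, 40.9], [-30.2, -43.7, 44.7], [-42.7, -33.8, -4.1], [-40.1, -40.4, 43.3], [-39.6, -43.5, 41.2]]
```

```bash
cat > go.py <<'E'
from fit import *
o,yaw=socket()
S=axes(yaw); M=S.as_matrix()
Rt=R.from_matrix(np.stack([-M[:,0],M[:,1],-M[:,2]],1))   # tool x=-sx, y=sy, z=-sz
def delta(p):
    "shift/turn (tool axes, mm/rad) from MEASURED pose to TCP at socket-frame p"
    s=readout.sense(); T=R.from_euler("xyz",s["orientation"],degrees=True)
    tgt=o+S.apply(p); d=T.inv().apply(tgt-s["tcp_pos"])*1000; r=(T.inv()*Rt).as_rotvec()
    print("t",s["t"],"q",s["qpos"].round(1),"tcp in socket mm",(S.inv().apply(s["tcp_pos"]-o)*1000).round(1),"tgt",tgt.round(3))
    print("F socket",S.inv().apply(s["force"]).round(1),"grip",round(s["grip_width"],4)); print("DELTA",d.round(1),r.round(4))
E
python3 -c "
from go import *
delta([.068,0,.15])"
```

```text
t 0.1 q [56.7  2.8  5.6 92.9 -0.  82.7] tcp in socket mm [-411.1  522.4  239.8] tgt [ 0.596 -0.14   0.267]
F socket [ 0.3 -0.3 -0. ] grip 0.0856
DELTA [-597.7 -389.7  -36.6] [-0.034  -0.261  -0.2422]
```

Call:
arm_command --targets '[[[-300,-195,-60,0,0,0,1],[-300,-195,-60,0,0,0,1],[-300,-195,-60,0,0,0,1],[-300,-195,-60,0,0,0,1],[-300,-195,-60,0,0,0,1],[-300,-195,-60,0,0,0,1],[-300,-195,-60,0,0,0,1],[-598,-390,-37,-0.034,-0.261,-0.242,1],[-598,-390,-37,-0.034,-0.261,-0.242,1],[-598,-390,-37,-0.034,-0.261,-0.242,1],[-598,-390,-37,-0.034,-0.261,-0.242,1],[-598,-390,-37,-0.034,-0.261,-0.242,1],[-598,-390,-37,-0.034,-0.261,-0.242,1],[-598,-390,-37,-0.034,-0.261,-0.242,1],[-598,-390,-37,-0.034,-0.261,-0.242,1],[-598,-390,-37,-0.034,-0.261,-0.242,1],[-598,-390,-37,-0.034,-0.261,-0.242,1],[-598,-390,-37,-0.034,-0.261,-0.242,1],[-598,-390,-37,-0.034,-0.261,-0.242,1],[-598,-390,-37,-0.034,-0.261,-0.242,1]]]' --grip_force 40

```text
t: 2.1
tcp_pos: [0.5967, -0.1391, 0.269]
orientation: [179.9, 15.1, 168.1]
force: [-1.0, 0.1, 0.3]
grip_width: -0.0002
```

```bash
python3 -c "
from go import *
delta([.068,0,.067])"
```

```text
t 2.1 q [-20.6  -0.4   5.1  80.6   2.4  -8.4] tcp in socket mm [ 68.4   1.2 151.4] tgt [ 0.617 -0.145  0.187]
F socket [-0.9 -0.1  0.6] grip -0.0002
DELTA [ 0.5 -1.3 84.4] [0.0022 0.0017 0.0008]
```

Call:
arm_command --targets '[[[0.5,-1.3,30,0,0,0,1],[0.5,-1.3,60,0,0,0,1],[0.5,-1.3,80,0,0,0,1],[0.5,-1.3,82,0,0,0,1],[0.5,-1.3,82,0,0,0,1],[0.5,-1.3,82,0,0,0,1]]]'

```text
t: 2.7
tcp_pos: [0.6177, -0.1457, 0.1912]
orientation: [179.9, 15.2, 168.0]
force: [-0.1, -0.3, 1.1]
grip_width: -0.0002
```

```bash
python3 -c "
from go import *
delta([.068,0,.062])"
```

```text
t 2.7 q [-20.5   2.   -1.3  71.6   2.3  -8.2] tcp in socket mm [69.4 -0.9 70.7] tgt [ 0.619 -0.145  0.182]
F socket [ 0.2 -0.3  1. ] grip -0.0002
DELTA [1.4 0.9 8.7] [ 0.0016  0.0039 -0.0002]
```

Now press in small rows toward the stop, watching the force.

Call:
arm_command --targets '[[[1,0,4,0,0,0,1],[1,0,8,0,0,0,1],[1,0,11,0,0,0,1],[1,0,14,0,0,0,1],[1,0,17,0,0,0,1],[1,0,18,0,0,0,1],[1,0,18,0,0,0,1],[1,0,18,0,0,0,1]]]'

```text
t: 3.5
tcp_pos: [0.6207, -0.1466, 0.1759]
orientation: [179.9, 15.3, 168.0]
force: [-8.4, 1.6, 13.5]
grip_width: -0.0
```

```bash
python3 -c "
from go import *
delta([.068,0,.052])"
```

```text
t 3.5 q [-20.4   2.5  -2.6  69.8   2.3  -8.1] tcp in socket mm [68.5 -1.2 55.1] tgt [ 0.621 -0.146  0.173]
F socket [-4.7 -0.2 15.2] grip -0.0
DELTA [0.5 1.2 3.1] [ 0.001   0.0044 -0.0006]
```

Call:
arm_command --targets '[[[0,0,1,0,0,0,1],[0,0,2,0,0,0,1],[0,0,2,0,0,0,1],[0,0,2,0,0,0,1]]]'

```text
t: 3.9
tcp_pos: [0.6212, -0.1467, 0.174]
orientation: [179.9, 15.2, 168.0]
force: [-8.6, 2.3, 13.2]
grip_width: 0.0003
```

Run:
```python
from go import *
delta([.068,0,.052])
```

```text
t 3.9 q [-20.4   2.6  -2.7  69.6   2.3  -8.1] tcp in socket mm [68.5 -1.1 53. ] tgt [ 0.621 -0.146  0.173]
F socket [-5.2  0.4 15. ] grip 0.0003
DELTA [0.5 1.1 1. ] [ 0.001   0.0043 -0.0006]
```

Still moving 2 mm at steady force, so it isn't at the stop yet. I'll go further.

Call:
arm_command --targets '[[[0,0,1,0,0,0,1],[0,0,2,0,0,0,1],[0,0,3,0,0,0,1],[0,0,3,0,0,0,1],[0,0,3,0,0,0,1]]]'

```text
t: 4.4
tcp_pos: [0.6215, -0.1468, 0.1732]
orientation: [180.0, 15.3, 168.0]
force: [-13.9, 3.6, 21.0]
grip_width: 0.0002
```

Run:
```python
from go import *
delta([.068,0,.052])
snap("side","1")
p=np.load("side_1.npz")["p"]
s=cv2.resize(p[140:250,320:430],None,fx=5,fy=5,interpolation=cv2.INTER_CUBIC)
cv2.imwrite("pics/c_s1.png",s[:,:,::-1])
```

```text
t 4.4 q [-20.4   2.6  -2.8  69.5   2.3  -8.1] tcp in socket mm [68.6 -1.1 52.2] tgt [ 0.621 -0.146  0.173]
F socket [-8.4  0.6 24. ] grip 0.0002
DELTA [0.6 1.1 0.2] [ 0.0007  0.0049 -0.0006]
```

View pics/c_s1.png

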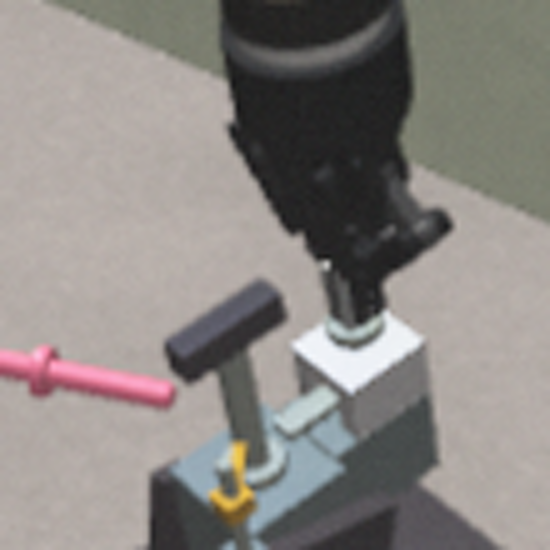

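The plunger is at its stop: the force rose to 24 N at z = 52 mm, and the head sits on the housing (crop 355,330). The tongue tip (crop 285,425) is clear of the collar (265,465). I'll retract, open and go above the bar.

Call:
arm_command --targets '[[[0,0,-20,0,0,0,1],[0,0,-60,0,0,0,1],[0,0,-80,0,0,0,-1],[30,1,-80,0,-0.005,0,-1],[68,1,-80,0,-0.005,0,-1],[68,1,-80,0,-0.005,0,-1],[68,1,-80,0,-0.005,0,-1],[68,1,-80,0,-0.005,0,-1],[68,1,-80,0,-0.005,0,-1],[68,1,-80,0,-0.005,0,-1]]]'

```text
t: 5.45
tcp_pos: [0.5386, -0.1283, 0.2271]
orientation: [179.9, 15.4, 168.0]
force: [0.2, 0.4, -0.3]
grip_width: 0.0858
```

Run:
```python
from go import *
delta([.0,0,.077])
p,d=snap("side","2")
q=tosock(cloud("side",d),o,yaw)
m=(np.abs(q[...,0]-.068)<.013)&(np.abs(q[...,1])<.013)&(q[...,2]>.03)&(q[...,2]<.08)
print("plunger head z",np.percentile(q[m][:,2],[50,90]))
x=.02
m=(np.abs(q[...,1])<.006)&(np.abs(q[...,0]-.03)<.016)&(q[...,2]>.006)&(q[...,2]<.03)
print((q[m]*1000).round(0).tolist())
```

```text
t 5.45 q [-21.9 -10.1  -8.8  76.2   2.7  -9.5] tcp in socket mm [  0.5  -0.3 126.2] tgt [ 0.551 -0.131  0.179]
F socket [ 0.   0.4 -0.3] grip 0.0858
DELTA [ 0.8  0.2 49.2] [ 0.0017  0.0073 -0.0006]Traceback (most recent call last):
  File "<stdin>", line 4, in <module>
  File "fit.py", line 12, in tosock
    def tosock(P,o,yaw,lean=15): return axes(yaw,lean).inv().apply(P-o)
                                        ~~~~~~~~~~~~~~~~~~~~~~~~~~^^^^^
  File "scipy/spatial/transform/_rotation.pyx", line 2580, in scipy.spatial.transform._rotation.Rotation.apply
ValueError: Expected input of shape (3,) or (P, 3), got (400, 640, 3).
```

Call:
arm_command --targets '[[[1,0,20,0,0.007,0,-1],[1,0,40,0,0.007,0,-1],[1,0,49,0,0.007,0,-1],[1,0,49,0,0.007,0,-1],[1,0,49,0,0.007,0,-1],[1,0,49,0,0.007,0,-1]]]'

```text
t: 6.1
tcp_pos: [0.5499, -0.1305, 0.1801]
orientation: [179.9, 15.1, 168.0]
force: [-0.3, -0.0, -0.5]
grip_width: 0.0853
```

Run:
```python
from go import *
delta([.0,0,.077])
```

```text
t 6.1 q [-21.6  -8.1 -12.3  71.    2.6  -9.3] tcp in socket mm [-0.6 -0.1 77.9] tgt [ 0.551 -0.131  0.179]
F socket [-0.4 -0.1 -0.4] grip 0.0853
DELTA [-0.6  0.1  0.9] [ 0.0016  0.001  -0.0006]
```

Call:
arm_command --targets '[[[0,0,0,0,0,0,1],[0,0,0,0,0,0,1],[0,0,0,0,0,0,1],[0,0,0,0,0,0,1],[0,0,0,0,0,0,1],[0,0,0,0,0,0,1],[0,0,0,0,0,0,1],[0,0,0,0,0,0,1],[0,0,0,0,0,0,1],[0,0,0,0,0,0,1]]]' --grip_force 25

```text
t: 7.1
tcp_pos: [0.5492, -0.1303, 0.1788]
orientation: [179.9, 14.9, 168.0]
force: [-2.3, -0.5, 1.0]
grip_width: 0.0154
```

Run:
```python
from go import *
delta([.0,0,.077]); s=readout.sense(); print("torque sock",S.inv().apply(s["ft_torque"]).round(2))
p,d=snap("side","3")
q=tosock(cloud("side",d).reshape(-1,3),o,yaw)
m=(np.abs(q[:,0]-.068)<.013)&(np.abs(q[:,1])<.013)&(q[:,2]>.03)&(q[:,2]<.08)
print("plunger head z",np.percentile(q[m][:,2],[10,50,90]))
c=cv2.resize(p[140:260,320:430],None,fx=5,fy=5,interpolation=cv2.INTER_CUBIC)
cv2.imwrite("pics/c_s3.png",c[:,:,::-1])
```

```text
t 7.1 q [-21.6  -8.1 -12.4  71.    2.6  -9.3] tcp in socket mm [-1.6 -0.1 76.8] tgt [ 0.551 -0.131  0.179]
F socket [-1.8 -0.9  1.5] grip 0.0154
DELTA [-1.6  0.1 -0.2] [ 0.0017 -0.0011 -0.0007]
torque sock [-0.17  0.41 -0.01]
plunger head z [0.03474367 0.05900317 0.0636801 ]
```

View pics/c_s3.png

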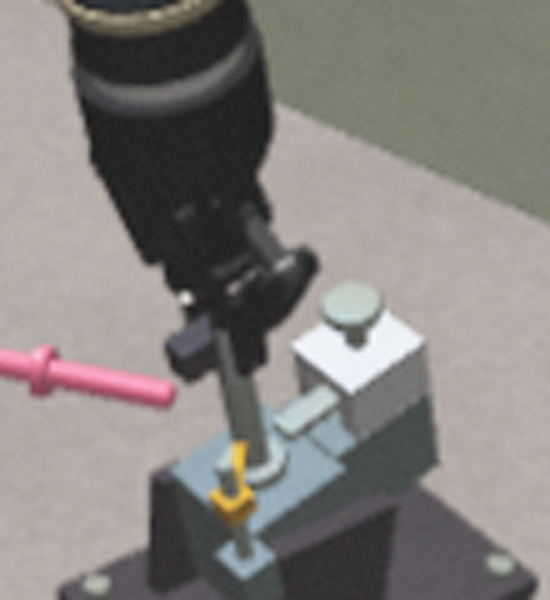

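The grip on the bar is good (15.4 mm, low side forces), the plunger is up and the tongue is still back. I'll draw 10 mm first as a check.

Call:
arm_command --targets '[[[0,0,0,0,0,0,1],[0,0,-1,0,0,0,1],[0,0,-2,0,0,0,1],[0,0,-3,0,0,0,1],[0,0,-4,0,0,0,1],[0,0,-5,0,0,0,1],[0,0,-6,0,0,0,1],[0,0,-7,0,0,0,1],[0,0,-8,0,0,0,1],[0,0,-9,0,0,0,1],[0,0,-10,0,0,0,1],[0,0,-10,0,0,0,1],[0,0,-10,0,0,0,1]]]' --grip_force 45

```text
t: 8.45
tcp_pos: [0.5466, -0.1296, 0.1883]
orientation: [179.9, 14.9, 168.0]
force: [0.4, 0.1, -3.8]
grip_width: 0.0154
```

Run:
```python
from go import *
delta([-.0016,0,.107]); s=readout.sense(); print("torque sock",S.inv().apply(s["ft_torque"]).round(2))
```

```text
t 8.45 q [-21.7  -8.5 -11.7  72.1   2.6  -9.3] tcp in socket mm [-1.7  0.  86.7] tgt [ 0.542 -0.129  0.208]
F socket [-0.6  0.2 -3.8] grip 0.0154
DELTA [ -0.1  -0.  -20.3] [ 0.002  -0.0014 -0.0007]
torque sock [ 0.04  0.49 -0.02]
```

Call:
arm_command --targets '[[[0,0,-1,0,0,0,1],[0,0,-2,0,0,0,1],[0,0,-3,0,0,0,1],[0,0,-4,0,0,0,1],[0,0,-5,0,0,0,1],[0,0,-6,0,0,0,1],[0,0,-7,0,0,0,1],[0,0,-8,0,0,0,1],[0,0,-9,0,0,0,1],[0,0,-10,0,0,0,1],[0,0,-11,0,0,0,1],[0,0,-12,0,0,0,1],[0,0,-13,0,0,0,1],[0,0,-14,0,0,0,1],[0,0,-15,0,0,0,1],[0,0,-16,0,0,0,1],[0,0,-16,0,0,0,1],[0,0,-16,0,0,0,1]]]'

```text
t: 10.25
tcp_pos: [0.5426, -0.1289, 0.2037]
orientation: [179.9, 14.9, 168.0]
force: [-0.6, -0.7, -3.2]
grip_width: 0.0152
```

Run:
```python
from go import *
delta([-.0016,0,.107]); s=readout.sense(); print("torque sock",S.inv().apply(s["ft_torque"]).round(2))
p,d=snap("side","4")
c=cv2.resize(p[180:260,335:415],None,fx=7,fy=7,interpolation=cv2.INTER_CUBIC)
cv2.imwrite("pics/c_s4.png",c[:,:,::-1])
q=tosock(cloud("side",d).reshape(-1,3),o,yaw)
rgb=p.reshape(-1,3).astype(int)
m=(rgb[:,0]-rgb[:,2]>40)&(rgb[:,1]-rgb[:,2]>20)&(np.abs(q[:,0]+.018)<.008)&(np.abs(q[:,1]+.02)<.008)&(q[:,2]>.02)&(q[:,2]<.06)
print("finger",(q[m]*1000).round(1).tolist(),rgb[m].tolist()[:2])
r=np.hypot(q[:,0],q[:,1]);m=(r<.0165)&(q[:,2]>.015)&(q[:,2]<.06)&(rgb[:,0]-rgb[:,2]<25)
f=q[m]; i=np.argsort(-r[m]); print("collar",(np.c_[f,r[m]][i]*1000).round(1).tolist()[:60])
```

```text
t 10.25 q [-21.7  -9.1 -10.4  74.    2.6  -9.4] tcp in socket mm [-1.600e+00 -1.000e-01  1.027e+02] tgt [ 0.542 -0.129  0.208]
F socket [-1.2 -0.8 -3. ] grip 0.0152
DELTA [-0.   0.1 -4.3] [ 0.0019 -0.0013 -0.0008]
torque sock [0.02 0.44 0.  ]
finger [[-17.1, -16.7, 42.4], [-15.3, -17.9, 41.9], [-12.7, -17.8, 39.7], [-17.2, -15.9, 38.4], [-17.1, -20.1, 41.6], [-14.6, -20.1, 39.7], [-19.9, -19.7, 40.2], [-19.2, -22.9, 42.2], [-22.1, -22.5, 40.9], [-20.2, -23.7, 40.3], [-24.0, -24.9, 41.0], [-22.3, -26.5, 40.9]] [[231, 199, 96], [217, 183, 97]]
collar [[-1.0, -16.2, 32.3, 16.2], [-13.6, -6.8, 35.0, 15.2], [-2.8, -14.8, 32.7, 15.1], [2.4, -14.9, 28.5, 15.1], [3.6, -14.5, 34.2, 15.0], [-7.0, -13.2, 34.8, 14.9], [-14.9, -0.9, 34.8, 14.9], [8.9, -11.9, 34.8, 14.9], [8.0, -12.4, 32.4, 14.8], [0.4, -14.8, 33.5, 14.8], [-2.1, -14.6, 35.4, 14.7], [7.3, -12.7, 29.7, 14.7], [-5.2, -13.7, 30.3, 14.7], [12.5, -7.6, 35.4, 14.6], [-14.6, 0.7, 29.8, 14.6], [-14.2, -2.3, 28.4, 14.4], [-7.5, -12.2, 27.5, 14.4], [-13.1, 5.9, 31.4, 14.4], [11.5, -8.4, 33.4, 14.2], [-3.2, 13.8, 34.8, 14.2], [-13.8, -3.6, 3
[... 315 characters left out ...]
3.6, 12.6], [2.3, -12.4, 33.5, 12.6], [10.2, -7.1, 36.8, 12.4], [-8.8, -8.4, 35.8, 12.1], [12.1, -0.4, 33.6, 12.1], [-3.0, -11.7, 33.8, 12.1], [9.2, -7.8, 34.7, 12.1], [8.0, -9.0, 33.3, 12.1], [3.4, -11.5, 35.4, 12.0], [-5.7, 10.4, 36.0, 11.8], [11.5, 2.2, 35.6, 11.7], [-10.9, 4.1, 34.7, 11.7], [-6.8, 9.4, 34.1, 11.6], [-9.8, -5.7, 34.6, 11.4], [0.3, -11.4, 34.3, 11.4], [-10.9, -3.0, 33.3, 11.3], [-5.6, -9.8, 27.4, 11.3], [-9.0, 6.6, 34.6, 11.1], [-4.5, -9.9, 33.5, 10.8], [-10.8, 0.8, 33.7, 10.8], [-5.7, -8.8, 54.2, 10.5], [5.7, -8.5, 34.7, 10.2], [-1.5, -10.0, 34.7, 10.1], [-1.2, -9.8, 51.4, 9.9], [1.9, -9.7, 35.2, 9.9], [9.8, 0.2, 35.0, 9.8], [7.5, -6.3, 34.9, 9.8], [-9.4, 2.2, 34.9, 9.7]]
```

View pics/c_s4.png

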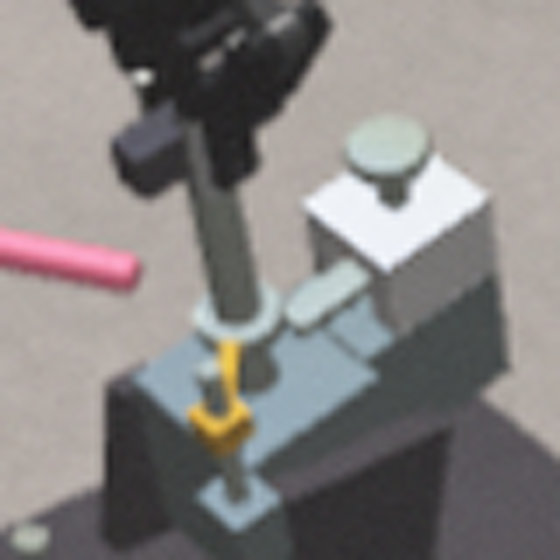

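The collar's top face is at about 34.7 mm. The pointer's upper face is at about 41 mm, so its middle is at about 39 mm. Draw another 4 mm.

Call:
arm_command --targets '[[[0,0,-1,0,0,0,1],[0,0,-2,0,0,0,1],[0,0,-3,0,0,0,1],[0,0,-4,0,0,0,1],[0,0,-4,0,0,0,1],[0,0,-4,0,0,0,1],[0,0,-4,0,0,0,1],[0,0,-4,0,0,0,1]]]'

```text
t: 11.1
tcp_pos: [0.5416, -0.1287, 0.2075]
orientation: [179.9, 14.9, 168.0]
force: [-0.0, -0.0, -2.9]
grip_width: 0.0151
```

Run:
```python
from go import *
delta([-.0016,0,.107])
for k in range(4):
  for n in("side","top"):
    p,d=snap(n,f"5{k}")
    q=tosock(cloud(n,d).reshape(-1,3),o,yaw); rgb=p.reshape(-1,3).astype(int)
    m=(rgb[:,0]-rgb[:,2]>40)&(rgb[:,1]-rgb[:,2]>20)&(np.abs(q[:,0]+.018)<.008)&(np.abs(q[:,1]+.02)<.008)&(q[:,2]>.02)&(q[:,2]<.06)
    r=np.hypot(q[:,0],q[:,1]);mc=(r<.0135)&(r>.0095)&(q[:,2]>.033)&(q[:,2]<.044)&(rgb[:,0]-rgb[:,2]<25)
    mt=(np.abs(q[:,1])<.005)&(q[:,0]>.01)&(q[:,0]<.045)&(q[:,2]>.006)&(q[:,2]<.02)
    print(n,"finger",np.percentile(q[m][:,2]*1000,[10,50,75,90]).round(1) if m.any() else None,m.sum(),"collar",np.percentile(q[mc][:,2]*1000,[25,50,75]).round(1) if mc.any() else None,"tongue xmin",np.sort(q[mt][:,0])[:4].round(3))
p=np.load("side_50.npz")["p"]
c=cv2.resize(p[180:260,335:415],None,fx=7,fy=7,interpolation=cv2.INTER_CUBIC)
cv2.imwrite("pics/c_s5.png",c[:,:,::-1])
```

```text
t 11.1 q [-21.8  -9.2 -10.1  74.4   2.6  -9.4] tcp in socket mm [ -1.7  -0.  106.6] tgt [ 0.542 -0.129  0.208]
F socket [-0.8 -0.  -2.8] grip 0.0151
DELTA [-0.1  0.  -0.4] [ 0.002  -0.0014 -0.0007]
side finger [38.7 40.5 41.5 41.8] 14 collar [37.3 38.4 39.3] tongue xmin [0.018 0.018 0.019 0.019]
top finger None 0 collar None tongue xmin [0.035 0.038 0.041 0.041]
side finger [39.2 40.8 41.4 41.9] 14 collar [37.4 38.3 39.1] tongue xmin [0.018 0.019 0.019 0.019]
top finger None 0 collar None tongue xmin [0.035 0.038 0.041 0.041]
side finger [39.4 40.7 41.6 42.1] 13 collar [38.  38.7 39.6] tongue xmin [0.017 0.018 0.019 0.019]
top finger None 0 collar None tongue xmin [0.035 0.038 0.041 0.041]
side finger [37.9 40.4 41.1 41.5] 15 collar [37.3 37.9 38.9] tongue xmin [0.017 0.018 0.019 0.02 ]
top finger None 0 collar None tongue xmin [0.035 0.038 0.041 0.041]
```

View pics/c_s5.png

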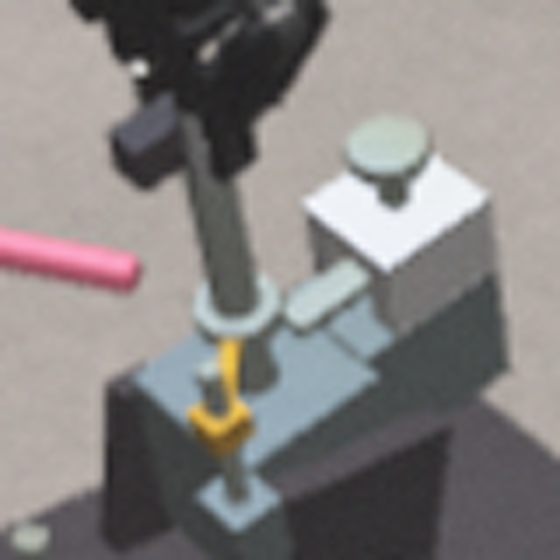

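```bash
python3 -c "
from station import ticket,readout
s=readout.sense();print(s['t'],abs(s['qd']).max(),s['grip_width']);print(ticket.close_job())"
```

```text
11.5 0.046829424716399434 0.014825784863377928
the job is handed in; nothing more can be done
None
```

The job is handed in: the post is drawn to pointer height and still held by its crossbar. The hand-in gives no verdict, so what follows rests on my own last measurements.

**What I did:** I pressed the plunger with the shut fingers until it hit its stop, where the force rose to 24 N after about 10 mm. I let it up, gripped the crossbar at 45 N and drew the post about 30 mm along the socket's lean. The job took 11.5 s.

**Last checks:**
- **Height:** the collar's top face is at about 38.4 mm on the socket's z, and the middle of the pointer finger is at about 39 mm. That is roughly 1 mm apart, against 5 mm allowed.
- **Lean and depth:** the tool axis is within about 0.003 rad of the bore axis. By calculation the foot is still about 45 mm inside the bore.
- **Latch and plunger:** the tongue tip is about 7–8 mm back and the plunger is up.
- **Forces:** the load at the end was only about the post's weight (3 to 4 N), with side force under 1 N. The arm is still.
- **Pointer and bystanders:** the pointer reads the same height as at the start, to within about 1 mm. No contact was planned or seen with the wheel, bowl or spanner, but I did not measure them again.

**Limits of these checks:** the overhead camera could not see the finger or collar at the end because the gripper hid them. The height comparison therefore rests on the side camera alone.

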